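# Close up the tin rack

### The arm

A 6-joint arm with a two-finger parallel gripper is mounted at the origin on a cart in front of the work surface, level with it; the furniture and walls round the work are solid. World frame = base frame: x ahead of the robot, y to its left, z up, the work surface at z = 0. Lengths are in m, angles in rad, forces in N, time in s.
With the tool pointing down it reaches from about 0.25 to 0.725 m from the base axis. Payload 4 kg.
Tool frame: the origin (TCP) lies midway between the tips of the shut fingers; the grasp point (between the pads) lies 19 mm behind it; z points along the fingers, y is the line along which they close (so a half turn about z gives the same grasp; the last joint's range is limited). The gripper opens to 85 mm and grips with 20 to 120 N. Pads are 22 mm wide; open, the fingers measure 114 mm over their backs; the gripper's body (76 mm by 85 mm) begins 54 mm behind the grasp point. The pads swing forward as they close: fully open they stand 13 mm farther back than shut.
Start: joints at [-1.182, 0.241, 0.005, 1.335, 0, 1.571], TCP at [0.19, -0.463, 0.231] pointing down, gripper open.
Joint ranges: [-2.72, 2.72], [-1.05, 1.87], [-1.09, 1.28], [-1.99, 2.15], [-1.42, 1.44], [-3.14, 3.14]. Speed limits (rad/s): [2.79, 2.79, 3.14, 3.14, 3.14, 3.14].

### API

Orientations are given as a unit quaternion [x, y, z, w].
In Python, from workcell import bot gives the robot as it stands.
- The arm moves only by the tool move_arm, never from a script. Its argument "motion" is a list of rows, each an object of numbers: "x", "y", "z": the shift along the tool's x, y, z in cm; "yaw": the turn about the tool's z in degrees. A call has 1 to 20 rows; each row is the pose to reach, as a shift and turn from the pose commanded when the call began, along the tool's axes at that moment; what a row does not reach only later rows make up. A row lasts 1/8 s, in which the tool goes at most 62.5 mm and 10.7 degrees, less where a joint would pass 70% of its speed; a pose out of reach is approached as far as the arm can. A call with a gripper value outside its range is refused whole. "gripper" is the opening, from -1 (shut) to 1 (fully open), set as the call begins (left out, the last holds). The fingers move at their own pace and stop on an object; the grip force is fixed at half the most. Time passes only in rows, so rows that repeat a pose let the fingers close. It gives the time, the measured TCP pose, the force, the opening and the grip force at its end, in the units of the state.
- bot.get_obs(): the state, without advancing time (a new reading comes with each control period).
- bot.camera(name): name is "scene" or "top" or "wrist"; returns the picture (400x640x3 uint8, blue, green, red); there is no depth.
- bot.camera_model(name): a dict with "K" (3x3 intrinsics, pixels), "world_from_camera" (4x4, takes a point from camera to world coordinates). Camera axes: x right, y down, z forward; pixel columns grow to the right and rows downward; lengths in m; the calibration is good to about 2 mm. The wrist camera is an equidistant fisheye: a pixel r from the principal point sees the ray r / f radians off the axis. A picture is of the moment at which its call begins: read the wrist's pose just before it. camera_model takes no time and is no camera call; for the wrist camera it gives the pose at the moment of the call.
- bot.job_done(): hands the job in; it is judged then, once.
Trained networks look in the newest picture that a camera, given by its name, has taken for a name from the list of things; names that differ only in an ending like _2 or _b are one class to them, and where a whole thing is asked for, a point or a joint stands for the part that bears it (a point fixed in the world has none). Each returns a list of dicts, best first, with "score" (0 to 1); they miss things now and then, are a little off and sometimes report something else, mostly with a low value. They report only what shows in the picture. A call takes as long as a camera call. They do not tell look-alikes from the thing itself.
- bot.cut_out(camera, name): "mask" (400x640 bool, what is visible of it) and "centre" ([row, column] in pixels, amid what is visible of it).
The state is a dict: "clock": time; "joint_pos": joint angles; "joint_vel": joint speeds; "tau": joint torques, N m; "eef_pos": TCP position; "tool_rot": TCP orientation; "ft_force": force on the tool from outside, world axes, zero at the start; "ft_torque": the same for the moment, N m; "grip_width": finger opening in m; "grasp_force": force on a finger pad.
Only numpy, scipy, OpenCV 4.12 (cv2) and the standard library are available. Lean on these libraries where they do the work, as an engineer would, in place of code of your own. Each camera call takes 0.05 s, during which the arm holds its last target. There are 200 camera calls.

### The job

Close up the wooden rack on the worktop so that the two food tins in it cannot rattle: squeeze the release lever of its steel sliding stop against the grip plate, and with the lever held squeezed push the stop along until the tins are pressed snug against each other and the backing board at its end. Then let the lever go and ease the stop back just until its catch drops fully into the first notch it meets, and leave it latched there. Be gentle: do not crush the tins or wrench at the catch once it has caught, keep both tins standing upright in the rack, and leave the things round the rack where they are.

Things in the scene. Friction and masses are not known exactly. Their poses are not given: they have to be found in the camera images.
- rack: Low wooden rack, fixed to the worktop, 372 mm long (its y axis, from -182 to +190 mm) and 97 mm wide (x). Origin: on its underside, mid-width; z up. Floor 8 mm thick; side lips rise to 26 mm, 81 mm apart inside. Two food tins stand in one row between a backing board before the end block at its +y end and the sliding stop.
- rack_end (a point): Middle of the end block's face, at rack y = +178 mm, 36 mm above the worktop; block 12 mm thick, top 66 mm high. Before it, held firm on two dowels, stands a wooden backing board (74 wide, 8 thick, top 61 mm high) against which the row is closed up. It stands 0 to 20 mm off the block; how far is not measured and differs every time: feel for it.
- notch_line (a point): Middle of the steel notch bar's usual place on the rack floor under the rear of the stop, at the height of its lands (15 mm). Notches 7.5 mm wide, 5 mm deep, every 15 mm, with flat 7.5 mm lands between. Where the notches really lie along the rack differs every time and is not measured (this point does not follow them): feel for them.
- stop (a joint): Travel (m) of the steel sliding stop along rack +y, towards the end block; range -2 to 75 mm, start 0 to 18 mm. Catch out: slides with 1 to 3 N of friction, the row adds up to 4 N; a snug press is 6 to 12 N. Catch in a notch: locked both ways, 3 to 4 mm of play; do not pull it much over 10 N then. The tins are tight somewhere at 39 to 60 mm; the tightest notch is at most 15 mm short of that.
- stop_face (a point): Middle of the stop's upright pressing face, 36 mm above the worktop, at rack y = -40 mm + joint stop. The face is 74 mm wide, its top 62 mm high. Axes as the rack's.
- stop_grip (a point): Grip point of the stop: on the row-side (+y) face of its fixed upright grip plate (44 mm wide along rack x, 8 mm thick, top 118 mm above the worktop), at 98 mm height, 64 mm behind (-y of) the pressing face. Push on this face towards -y to draw the stop back. Axes as the rack's.
- lever (a joint): Angle (rad) of the release lever, a dark steel paddle behind (-y of) the grip plate, hinged 14 mm above the worktop, 91 mm behind the pressing face. 0: at rest, catch fully in a notch. About 0.12 to 0.14: catch resting on a land. Above 0.16: catch clear. 0.24: fully squeezed. Spring: about 1.5 N at the grip point to start, 2.6 N to squeeze fully. It may start on a land or in a notch.
- lever_grip (a point): Grip point on the rear (-y) face of the lever paddle (34 mm wide along rack x, 6 mm thick, top about 110 mm high), 96 mm above the worktop. Pinch it towards stop_grip along rack y: about 47 mm over both faces at rest, 35 mm with the catch on a land, 27 mm fully squeezed. The plate does not give; the lever does all the moving.
- catch: Tooth of the catch, 12 mm wide, 4 mm thick along the row, carried by the lever 36 mm behind its hinge, pointing down at the notch bar. Origin: middle of its lower edge: 10 mm above the worktop in a notch, 15 mm on a land. The lever's spring presses it down; let go over a land, it rides there, dragging with 3 to 5 N, until the stop is drawn to a notch.
- tin_far: Food tin, 75 mm across, 58 mm high, standing loose in the rack next to the backing board; origin: centre of its underside, z up.
- tin_near: The same kind of food tin, 75 mm across, 58 mm high, standing loose in the rack next to the stop; origin: centre of its underside, z up.
- salt_shaker: Bystander: salt shaker, 44 mm across, 90 mm high, beside the rack on the robot's side; origin under its centre.
- espresso_cup: Bystander: small cup with handle, 62 x 89 x 52 mm, beside the rack on the robot's side; origin under its centre.
- spice_jar: Bystander: spice jar, 46 mm across, 106 mm high, behind the rack; origin under its centre.
- sardine_tin: Bystander: flat tin, 63 x 105 x 25 mm, behind the rack; origin under its centre.
Things that resemble listed ones, but are neither listed nor needed, are in the scene too. What is shaped like the tin_far but red is not meant. What is shaped like the tin_near but blue is not meant.

How it is judged:
By the outcome, as a careful person would: the job done as asked, in the order asked, and still so for the second after the job is handed in, with the robot touching nothing.
It also fails if it takes over 40 s, if anything falls off the work surface, if the arm or the gripper's body presses on something with over 40 N, if the wrist force passes 120 N, or if a joint passes its speed limit or range.

## Working session

There is one attempt and no reset: what is moved stays moved. The work goes in short steps, Python scripts to look and compute and a tool call to move; the robot and the scene stay as the last step left them, time stands still between calls to the robot, and variables do not carry over. Pictures are saved under pics/ and viewed, at most 10 in all, crops included, and the job is handed in when it is done.

Besides the shell and the picture viewer there is one more tool, called after "Emit:" by a JSON object that holds its "api" and its "payload". move_arm: Moves the arm, as the interface text tells. Its arguments: {"type":"object","properties":{"motion":{"type":"array"},"gripper":{"type":"number"}},"required":["motion"]}

```bash
mkdir -p pics
cat > h.py <<'E'
import numpy as np, cv2
from workcell import bot
def ray(cam,rc):
    m=bot.camera_model(cam);K=np.array(m["K"]);T=np.array(m["world_from_camera"])
    d=np.linalg.inv(K)@[rc[1],rc[0],1.]
    return T[:3,3],T[:3,:3]@d
def at_z(cam,rc,z):
    o,d=ray(cam,rc);return o+d*(z-o[2])/d[2]
def proj(cam,p):
    m=bot.camera_model(cam);K=np.array(m["K"]);T=np.array(m["world_from_camera"])
    c=K@(T[:3,:3].T@(np.array(p)-T[:3,3]));return c[:2]/c[2]
E
python3 - <<'E'
from h import *
o=bot.get_obs();print({k:np.round(v,4) for k,v in o.items()})
a=bot.camera("scene");b=bot.camera("top")
cv2.imwrite("pics/s.png",a);cv2.imwrite("pics/t.png",b)
for c in("top","scene"):
  print(c,np.round(bot.camera_model(c)["world_from_camera"],3).tolist())
  for n in("rack","stop","lever","tin_near","tin_far"):
    for r in bot.cut_out(c,n)[:3]:print(c,n,round(r["score"],2),np.round(r["centre"]),r["mask"].sum())
E
```

```text
{'clock': np.float64(0.0), 'joint_pos': array([-1.182 ,  0.2414,  0.0037,  1.3352,  0.    ,  1.5708]), 'joint_vel': array([ 0.0022, -0.0008, -0.    , -0.0006,  0.0003, -0.0017]), 'tau': array([ 4.00000e-04, -3.72315e+01,  2.52409e+01,  1.69000e-02,
        1.00000e-04, -0.00000e+00]), 'eef_pos': array([ 0.1893, -0.4621,  0.2304]), 'tool_rot': array([ 9.812e-01,  1.932e-01, -2.000e-04, -1.000e-03]), 'ft_force': array([ 0.0776,  0.2652, -0.3383]), 'ft_torque': array([ 0.0614,  0.03  , -0.0067]), 'grasp_force': np.float64(0.0), 'grip_width': np.float64(0.0855)}
top [[0.164, -0.966, 0.199, 0.364], [-0.986, -0.162, 0.03, -0.002], [0.003, -0.201, -0.98, 1.109], [0.0, 0.0, 0.0, 1.0]]
top rack 0.66 [225. 368.] 4824
top rack 0.21 [222. 406.] 260
top stop 0.76 [225. 395.] 1077
top lever 0.49 [222. 407.] 283
top tin_near 0.81 [219. 338.] 939
top tin_near 0.56 [152. 442.] 1077
top tin_far 0.95 [223. 302.] 913
top tin_far 0.94 [196. 224.] 965
top tin_far 0.19 [225. 395.] 1181
scene [[-0.819, -0.435, 0.375, 0.138], [-0.574, 0.635, -0.517, 0.594], [-0.013, -0.638, -0.77, 0.922], [0.0, 0.0, 0.0, 1.0]]
scene rack 0.76 [189. 349.] 2374
scene stop 0.86 [171. 348.] 935
scene lever 0.74 [199. 292.] 675
scene lever 0.69 [151. 359.] 144
scene tin_near 0.77 [131. 321.] 594
scene tin_near 0.61 [199. 335.] 735
scene tin_far 0.98 [293. 299.] 1067
scene tin_far 0.93 [269. 267.] 1050
scene tin_far 0.84 [220. 324.] 796
```

View pics/s.png

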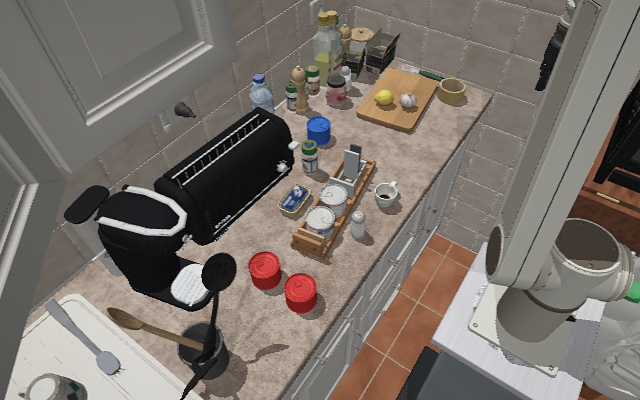

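View pics/t.png

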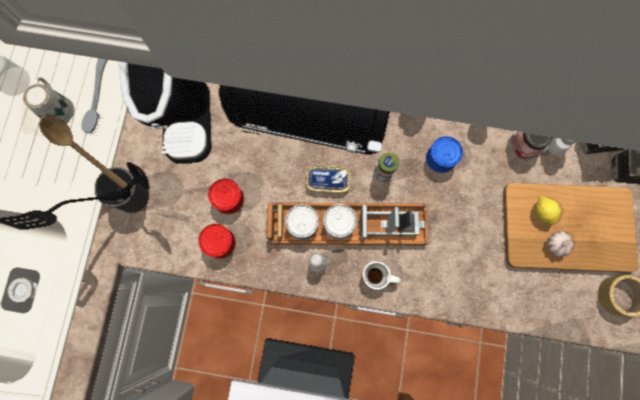

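The scene shows one rack, at top (row 225, column 347). The white tins at top (219,338) and (223,302) stand in it, so they are the ones meant. The red tins at (195,225) and (240,217) and the blue one at (153,444) are outside the rack and are look-alikes. The end block is on the left (world +y) and the stop and lever are on the right. I'll confirm this in an enlarged crop.

Run:
```python
from h import *
a=cv2.imread("pics/s.png");b=cv2.imread("pics/t.png")
c1=cv2.resize(b[190:260,260:440],None,fx=4.4,fy=4.4,interpolation=cv2.INTER_CUBIC)
c2=cv2.resize(a[130:265,280:410],None,fx=2.2,fy=2.2,interpolation=cv2.INTER_CUBIC)
o=np.zeros((c1.shape[0]+c2.shape[0]-20,c1.shape[1],3),np.uint8)[:600]
o[:c1.shape[0]]=c1;h=min(c2.shape[0],o.shape[0]-c1.shape[0]);o[c1.shape[0]:c1.shape[0]+h,:c2.shape[1]]=c2[:h]
cv2.imwrite("pics/crop.png",o)
bot.camera("top")
for n,z in(("tin_near",.066),("tin_far",.066),("lever",.108),("rack",.02),("salt_shaker",.09),("espresso_cup",.05),("spice_jar",.1),("sardine_tin",.025)):
  for r in bot.cut_out("top",n)[:2]:
    rc=np.argwhere(r["mask"]); rect=cv2.minAreaRect(rc[:,::-1].astype(np.float32))
    pts=[at_z("top",(p[1],p[0]),z)[:2].round(3).tolist() for p in cv2.boxPoints(rect)]
    print(n,round(r["score"],2),r["centre"],at_z("top",r["centre"],z).round(3),pts if n in("rack","lever") else "")
```

```text
tin_near 0.96 [218.3, 336.3] [ 0.541 -0.014  0.066] 
tin_near 0.73 [151.4, 440.4] [ 0.736 -0.227  0.066] 
tin_far 0.92 [218.5, 302.0] [0.528 0.062 0.066] 
tin_far 0.74 [242.7, 213.4] [0.441 0.247 0.066] 
lever 0.65 [220.0, 404.9] [ 0.554 -0.16   0.108] [[0.571, -0.141], [0.579, -0.172], [0.536, -0.181], [0.529, -0.151]]
lever 0.49 [225.8, 369.8] [ 0.529 -0.087  0.108] [[0.542, 0.143], [0.599, -0.202], [0.509, -0.213], [0.452, 0.126]]
rack 0.88 [226.2, 366.8] [ 0.542 -0.087  0.02 ] [[0.557, 0.158], [0.62, -0.22], [0.521, -0.232], [0.459, 0.139]]
salt_shaker 0.79 [264.0, 315.9] [0.431 0.014 0.09 ] 
espresso_cup 0.74 [278.5, 376.8] [ 0.424 -0.124  0.05 ] 
spice_jar 0.64 [166.7, 384.0] [ 0.667 -0.1    0.1  ] 
sardine_tin 0.8 [175.1, 327.8] [0.647 0.022 0.025]
```

View pics/crop.png

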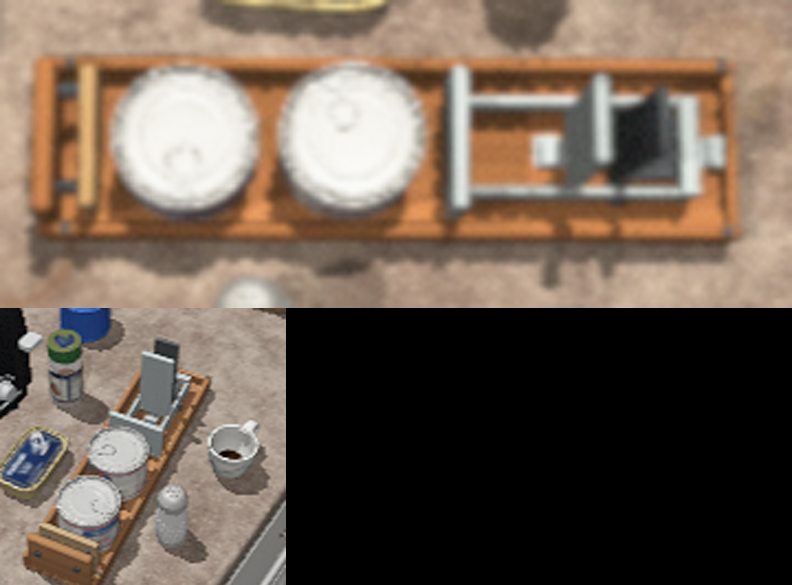

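The crop confirms it: both white tins stand in the rack. The end block and pale backing board are on the left at crop x=45 and 88. The stop face is at x≈458, the grip plate top at x≈602 and the dark lever at x≈655.

Run:
```python
from h import *
def c(x,y,z): return at_z("top",(190+(y+.5)/4.4-.5,260+(x+.5)/4.4-.5),z)
P={k:c(*v) for k,v in dict(lipBL=(70,60,.026),lipBR=(728,62,.026),lipFL=(70,237,.026),lipFR=(735,239,.026),blkB=(45,60,.066),blkF=(43,210,.066),
 faceB=(459,68,.062),faceF=(458,208,.062),plB=(603,75,.118),plF=(601,162,.118),levB=(663,90,.110)).items()}
for k,v in P.items():print(k,v.round(4))
d=P["lipBL"]-P["lipBR"];e=P["lipFL"]-P["lipFR"]
print(np.degrees(np.arctan2(-d[0],d[1])),np.degrees(np.arctan2(-e[0],e[1])))
th=np.radians(9.5);u=np.array([-np.sin(th),np.cos(th)]);x=np.array([np.cos(th),np.sin(th)])
for k,v in P.items():print(k,"along",round(v[:2]@u,4),"across",round(v[:2]@x,4))
for t in((.541,-.014),(.528,.062)):print("tin",np.dot(t,u).round(4),np.dot(t,x).round(4))
print(bot.get_obs()["clock"])
```

```text
lipBL [0.5594 0.1326 0.026 ]
lipBR [ 0.6164 -0.2145  0.026 ]
lipFL [0.4663 0.1152 0.026 ]
lipFR [ 0.5228 -0.2295  0.026 ]
blkB [0.5501 0.1403 0.066 ]
blkF [0.4737 0.1269 0.066 ]
faceB [ 0.5819 -0.0707  0.062 ]
faceF [ 0.51   -0.0808  0.062 ]
plB [ 0.5784 -0.137   0.118 ]
plF [ 0.5357 -0.1417  0.118 ]
levB [ 0.5775 -0.1681  0.11  ]
9.316212509775683 9.305212961963221
lipBL along 0.0384 across 0.5736
lipBR along -0.3133 across 0.5725
lipFL along 0.0367 across 0.4789
lipFR along -0.3126 across 0.4777
blkB along 0.0475 across 0.5657
blkF along 0.047 across 0.4882
faceB along -0.1658 across 0.5623
faceF along -0.1639 across 0.4896
plB along -0.2305 across 0.5479
plF along -0.2281 across 0.505
levB along -0.2612 across 0.5419
tin -0.1031 0.5313
tin -0.026 0.531
1.05
```

Emit:
{"api": "move_arm", "payload": {"motion": [{"x":5,"y":-1.6,"z":0.5,"yaw":1},{"x":10,"y":-3.3,"z":1,"yaw":3},{"x":15,"y":-5,"z":1.5,"yaw":5},{"x":20,"y":-6.6,"z":2.5,"yaw":7},{"x":25,"y":-8.3,"z":3.5,"yaw":9},{"x":30,"y":-10,"z":4.5,"yaw":10},{"x":35,"y":-11.6,"z":5.5,"yaw":11},{"x":40,"y":-13.3,"z":6.5,"yaw":12},{"x":44,"y":-14.6,"z":7.2,"yaw":13},{"x":46.1,"y":-15.3,"z":7.5,"yaw":13},{"x":46.1,"y":-15.3,"z":7.5,"yaw":13},{"x":46.1,"y":-15.3,"z":7.5,"yaw":13}], "gripper": 1}}

```text
clock: 2.55
eef_pos: [0.5574, -0.1472, 0.1565]
tool_rot: [0.997, 0.08, -0.0, 0.0]
ft_force: [0.1, -0.7, 0.4]
grip_width: 0.0851
grasp_force: 0.0
```

Run:
```python
from h import *
from scipy.spatial.transform import Rotation as R
o=bot.get_obs();print(o["clock"],o["eef_pos"].round(4),R.from_quat(o["tool_rot"]).as_matrix().round(4).tolist(),o["ft_force"].round(2),o["joint_pos"].round(2),o["grip_width"])
w=bot.camera("wrist");s=bot.camera("scene")
np.savez("w1.npz",**{k:np.array(v) for k,v in bot.camera_model("wrist").items()})
c2=cv2.resize(s[120:240,290:420],None,fx=3.2,fy=3.2,interpolation=cv2.INTER_CUBIC)
w2=w[:, 100:540]
h=np.zeros((400,800,3),np.uint8);h[:,:440]=w2;h[:384,440:800]=c2[:,:360]
cv2.imwrite("pics/w1.png",h)
print(bot.camera_model("wrist")["K"])
```

```text
2.55 [ 0.5574 -0.1472  0.1565] [[0.9871, 0.1602, -0.0006], [0.1602, -0.9871, -0.0004], [-0.0007, 0.0003, -1.0]] [ 0.09 -0.65  0.43] [-0.26  0.43  0.08  1.22 -0.    2.72] 0.08508476496615101
[[309.70691629   0.         323.99610012]
 [  0.         309.70691629 197.04927292]
 [  0.           0.           1.        ]]
```

View pics/w1.png

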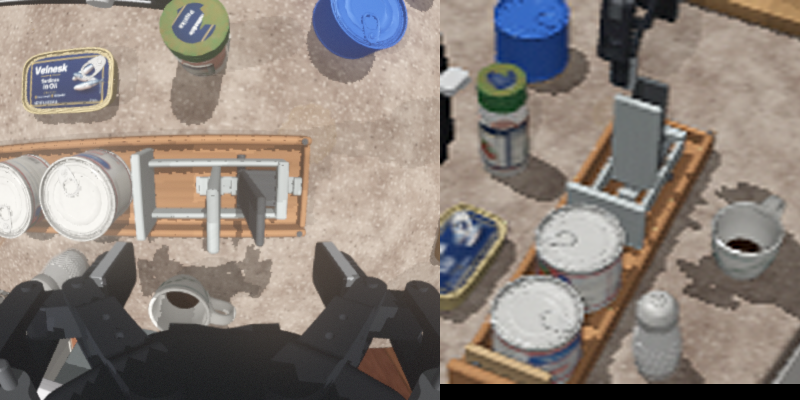

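The wrist view shows the open fingers straddling the stop. The grip plate top is around crop (213, 195–250), the lever top is around (258, 245), and nothing is in the way.

Run:
```python
import numpy as np
m=np.load("w1.npz");K=m["K"];T=m["world_from_camera"]
print(T.round(3).tolist())
def wz(c,r,z):
    d=np.array([c+100-K[0,2],r-K[1,2]]);t=np.hypot(*d)/K[0,0];v=np.array([*(d/np.hypot(*d)*np.sin(t)),np.cos(t)])
    v=T[:3,:3]@v;o=T[:3,3];return o+v*(z-o[2])/v[2]
u=np.array([-.162,.987]);x=np.array([.987,.162]);tcp=np.array([.5574,-.1472])
for n,c,r,z in(("plate near L",207,251,.118),("plate near R",217,251,.118),("plate far L",208,167,.118),("lever near R",265,244,.11),("lever near L",258,244,.11),("lever far R",246,170,.11),("face near",140,240,.062),("face far",140,152,.062),("lip BR",308,138,.026),("lip FR",304,236,.026),("lipBL",5,147,.026)):
    p=wz(c,r,z);print(n,p.round(4),"rel tcp along",((p[:2]-tcp)@u).round(4),"across",((p[:2]-tcp)@x).round(4))
```

```text
[[0.159, -0.954, -0.256, 0.621], [-0.987, -0.153, -0.042, -0.137], [0.0, 0.26, -0.966, 0.299], [0.0, 0.0, 0.0, 1.0]]
plate near L [ 0.5359 -0.1402  0.118 ] rel tcp along 0.0104 across -0.02
plate near R [ 0.537  -0.1466  0.118 ] rel tcp along 0.0039 across -0.02
plate far L [ 0.5899 -0.133   0.118 ] rel tcp along 0.0087 across 0.0344
lever near R [ 0.5433 -0.1779  0.11  ] rel tcp along -0.028 across -0.0189
lever near L [ 0.5426 -0.1732  0.11  ] rel tcp along -0.0233 across -0.0188
lever far R [ 0.5904 -0.1564  0.11  ] rel tcp along -0.0144 across 0.0311
face near [ 0.5096 -0.0831  0.062 ] rel tcp along 0.071 across -0.0368
face far [ 0.5841 -0.0766  0.062 ] rel tcp along 0.0654 across 0.0378
lip BR [ 0.6152 -0.2153  0.026 ] rel tcp along -0.0765 across 0.046
lip FR [ 0.5223 -0.2324  0.026 ] rel tcp along -0.0784 across -0.0484
lipBL [0.5662 0.0887 0.026 ] rel tcp along 0.2314 across 0.0469
```

Emit:
{"api": "move_arm", "payload": {"motion": [{"x":0.2,"z":2},{"x":0.2,"z":4.5},{"x":0.2,"z":6.5},{"x":0.2,"z":8},{"x":0.2,"z":8},{"x":0.2,"z":8}]}}

```text
invalid input at $.motion[0]: expected keys x, y, z, yaw
```

Emit:
{"api": "move_arm", "payload": {"motion": [{"z":0},{"z":0},{"z":0},{"z":0},{"z":0}], "gripper": 0.1}}

```text
invalid input at $.motion[0]: expected keys x, y, z, yaw
```

Emit:
{"api": "move_arm", "payload": {"motion": [{"x":0.2,"y":0,"z":2,"yaw":0},{"x":0.2,"y":0,"z":4.5,"yaw":0},{"x":0.2,"y":0,"z":6.5,"yaw":0},{"x":0.2,"y":0,"z":8,"yaw":0},{"x":0.2,"y":0,"z":8,"yaw":0},{"x":0.2,"y":0,"z":8,"yaw":0}]}}

```text
clock: 3.4
eef_pos: [0.5606, -0.1465, 0.0772]
tool_rot: [0.997, 0.081, 0.001, 0.0]
ft_force: [-0.3, -0.6, 1.0]
grip_width: 0.0853
grasp_force: 0.0
```

Emit:
{"api": "move_arm", "payload": {"motion": [{"x":0,"y":0,"z":0,"yaw":0},{"x":0,"y":0,"z":0,"yaw":0},{"x":0,"y":0,"z":0,"yaw":0},{"x":0,"y":0,"z":0,"yaw":0}], "gripper": 0.1}}

```text
clock: 3.9
eef_pos: [0.5606, -0.1464, 0.0767]
tool_rot: [0.997, 0.081, 0.001, 0.0]
ft_force: [0.7, -2.2, 0.6]
grip_width: 0.0472
grasp_force: 0.8
```

Emit:
{"api": "move_arm", "payload": {"motion": [{"x":0,"y":0,"z":0,"yaw":0},{"x":0,"y":0,"z":0,"yaw":0},{"x":0,"y":0,"z":0,"yaw":0}], "gripper": -0.15}}

```text
clock: 4.28
eef_pos: [0.5602, -0.146, 0.0763]
tool_rot: [0.997, 0.081, 0.0, 0.0]
ft_force: [0.4, -1.4, 0.3]
grip_width: 0.0362
grasp_force: 0.7
```

Emit:
{"api": "move_arm", "payload": {"motion": [{"x":0,"y":0,"z":0,"yaw":0},{"x":0,"y":0,"z":0,"yaw":0},{"x":0,"y":0,"z":0,"yaw":0}], "gripper": -0.36}}

```text
clock: 4.65
eef_pos: [0.5602, -0.1458, 0.0766]
tool_rot: [0.997, 0.081, 0.0, -0.0]
ft_force: [-0.7, 0.5, 4.5]
grip_width: 0.0275
grasp_force: 3.9
```

Run:
```python
from h import *
w=bot.camera("wrist");s=bot.camera("scene")
c2=cv2.resize(s[120:240,290:420],None,fx=3.2,fy=3.2,interpolation=cv2.INTER_CUBIC)
h=np.zeros((400,800,3),np.uint8);h[:,:440]=w[:,100:540];h[:384,440:800]=c2[:,:360]
cv2.imwrite("pics/w2.png",h)
```

```text
(no output)
```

View pics/w2.png

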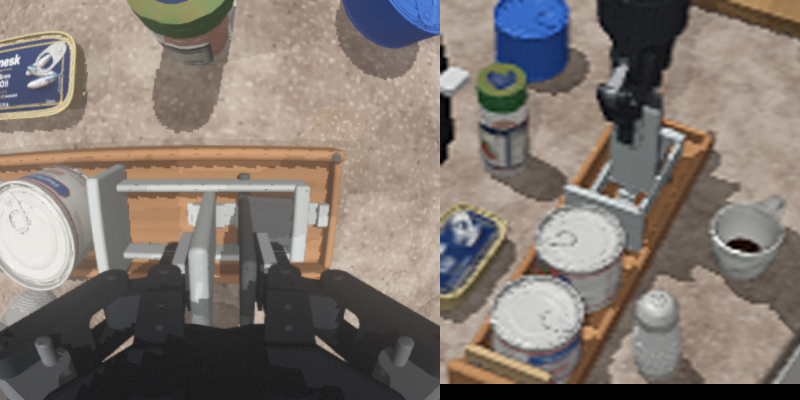

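Both pads are on the plate and lever, and 27.5 mm means the lever is fully squeezed. Now I'll push along rack +y, which is tool −y.

Emit:
{"api": "move_arm", "payload": {"motion": [{"x":0,"y":-0.1,"z":0,"yaw":0},{"x":0,"y":-0.25,"z":0,"yaw":0},{"x":0,"y":-0.4,"z":0,"yaw":0},{"x":0,"y":-0.55,"z":0,"yaw":0},{"x":0,"y":-0.7,"z":0,"yaw":0},{"x":0,"y":-0.85,"z":0,"yaw":0},{"x":0,"y":-1.0,"z":0,"yaw":0}]}}

```text
clock: 5.62
eef_pos: [0.5586, -0.1361, 0.0763]
tool_rot: [0.997, 0.081, 0.0, 0.0]
ft_force: [0.4, -1.1, 4.2]
grip_width: 0.0271
grasp_force: 3.1
```

Emit:
{"api": "move_arm", "payload": {"motion": [{"x":0,"y":-0.15,"z":0,"yaw":0},{"x":0,"y":-0.3,"z":0,"yaw":0},{"x":0,"y":-0.45,"z":0,"yaw":0},{"x":0,"y":-0.6,"z":0,"yaw":0},{"x":0,"y":-0.75,"z":0,"yaw":0},{"x":0,"y":-0.9,"z":0,"yaw":0}]}}

```text
clock: 6.38
eef_pos: [0.5571, -0.1272, 0.0763]
tool_rot: [0.997, 0.081, 0.0, 0.0]
ft_force: [1.7, -1.1, 3.3]
grip_width: 0.0272
grasp_force: 2.6
```

Emit:
{"api": "move_arm", "payload": {"motion": [{"x":0,"y":-0.1,"z":0,"yaw":0},{"x":0,"y":-0.2,"z":0,"yaw":0},{"x":0,"y":-0.3,"z":0,"yaw":0},{"x":0,"y":-0.4,"z":0,"yaw":0}]}}

```text
clock: 6.88
eef_pos: [0.5565, -0.1235, 0.0763]
tool_rot: [0.997, 0.081, 0.0, 0.0]
ft_force: [1.7, -1.7, 2.4]
grip_width: 0.0276
grasp_force: 2.1
```

Run:
```python
from h import *
w=bot.camera("top")
h=cv2.resize(w[190:260,260:440],None,fx=4.4,fy=4.4,interpolation=cv2.INTER_CUBIC)
cv2.imwrite("pics/w3.png",h)
```

```text
(no output)
```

View pics/w3.png

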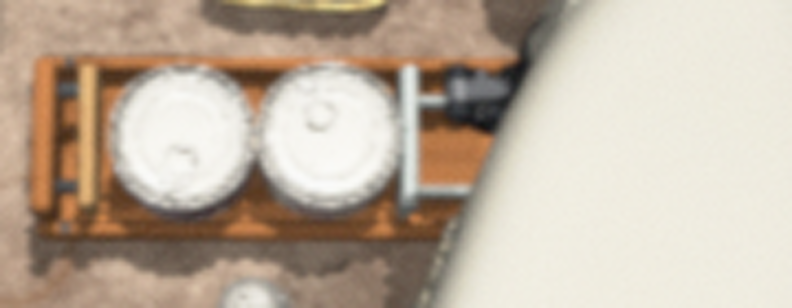

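The stop has closed up on the near tin, and the tins are about touching (crop x≈258). About 6 mm is left at the backing board (x 97–110).

Emit:
{"api": "move_arm", "payload": {"motion": [{"x":0,"y":-0.1,"z":0,"yaw":0},{"x":0,"y":-0.2,"z":0,"yaw":0},{"x":0,"y":-0.3,"z":0,"yaw":0}]}}

```text
clock: 7.3
eef_pos: [0.556, -0.1203, 0.0763]
tool_rot: [0.997, 0.081, 0.0, 0.0]
ft_force: [1.6, -2.1, 2.3]
grip_width: 0.0271
grasp_force: 2.1
```

Emit:
{"api": "move_arm", "payload": {"motion": [{"x":0,"y":-0.05,"z":0,"yaw":0},{"x":0,"y":-0.1,"z":0,"yaw":0}]}}

```text
clock: 7.55
eef_pos: [0.5558, -0.1193, 0.0763]
tool_rot: [0.997, 0.081, 0.0, -0.0]
ft_force: [2.3, -2.0, 1.6]
grip_width: 0.0275
grasp_force: 2.2
```

Emit:
{"api": "move_arm", "payload": {"motion": [{"x":0,"y":-0.05,"z":0,"yaw":0},{"x":0,"y":-0.1,"z":0,"yaw":0}]}}

```text
clock: 7.8
eef_pos: [0.5556, -0.1183, 0.0763]
tool_rot: [0.997, 0.081, 0.0, -0.0]
ft_force: [2.2, -2.7, 2.0]
grip_width: 0.0274
grasp_force: 2.2
```

Emit:
{"api": "move_arm", "payload": {"motion": [{"x":0,"y":-0.05,"z":0,"yaw":0},{"x":0,"y":-0.1,"z":0,"yaw":0}]}}

```text
clock: 8.05
eef_pos: [0.5555, -0.1174, 0.0763]
tool_rot: [0.997, 0.081, 0.0, -0.0]
ft_force: [3.1, -2.1, 1.6]
grip_width: 0.0274
grasp_force: 2.2
```

Emit:
{"api": "move_arm", "payload": {"motion": [{"x":0,"y":-0.05,"z":0,"yaw":0},{"x":0,"y":-0.1,"z":0,"yaw":0}]}}

```text
clock: 8.3
eef_pos: [0.5553, -0.1164, 0.0763]
tool_rot: [0.997, 0.081, 0.0, 0.0]
ft_force: [2.6, -2.6, 2.0]
grip_width: 0.0273
grasp_force: 2.2
```

Emit:
{"api": "move_arm", "payload": {"motion": [{"x":0,"y":-0.05,"z":0,"yaw":0},{"x":0,"y":-0.1,"z":0,"yaw":0}]}}

```text
clock: 8.55
eef_pos: [0.5552, -0.1159, 0.0763]
tool_rot: [0.997, 0.081, 0.0, 0.001]
ft_force: [2.9, -4.8, 1.7]
grip_width: 0.0275
grasp_force: 2.5
```

Emit:
{"api": "move_arm", "payload": {"motion": [{"x":0,"y":-0.05,"z":0,"yaw":0},{"x":0,"y":-0.05,"z":0,"yaw":0}]}}

```text
clock: 8.8
eef_pos: [0.5552, -0.1158, 0.0763]
tool_rot: [0.997, 0.081, 0.0, 0.001]
ft_force: [2.6, -5.7, 0.1]
grip_width: 0.0279
grasp_force: 2.8
```

Emit:
{"api": "move_arm", "payload": {"motion": [{"x":0,"y":-0.05,"z":0,"yaw":0},{"x":0,"y":-0.05,"z":0,"yaw":0}]}}

```text
clock: 9.05
eef_pos: [0.5552, -0.1158, 0.0763]
tool_rot: [0.997, 0.08, 0.0, 0.001]
ft_force: [2.8, -6.7, 0.7]
grip_width: 0.0277
grasp_force: 3.3
```

Emit:
{"api": "move_arm", "payload": {"motion": [{"x":0,"y":-0.05,"z":0,"yaw":0},{"x":0,"y":-0.05,"z":0,"yaw":0}]}}

```text
clock: 9.3
eef_pos: [0.5552, -0.1157, 0.0763]
tool_rot: [0.997, 0.08, 0.0, 0.002]
ft_force: [3.4, -7.6, 0.4]
grip_width: 0.0272
grasp_force: 3.8
```

Emit:
{"api": "move_arm", "payload": {"motion": [{"x":0,"y":-0.05,"z":0,"yaw":0},{"x":0,"y":-0.1,"z":0,"yaw":0},{"x":0,"y":-0.1,"z":0,"yaw":0}]}}

```text
clock: 9.68
eef_pos: [0.5552, -0.1155, 0.0763]
tool_rot: [0.997, 0.08, 0.0, 0.003]
ft_force: [4.1, -9.1, -1.0]
grip_width: 0.0276
grasp_force: 4.8
```

Emit:
{"api": "move_arm", "payload": {"motion": [{"x":0,"y":-0.05,"z":0,"yaw":0},{"x":0,"y":-0.05,"z":0,"yaw":0},{"x":0,"y":-0.05,"z":0,"yaw":0}]}}

```text
clock: 10.05
eef_pos: [0.5552, -0.1155, 0.0763]
tool_rot: [0.997, 0.08, 0.0, 0.003]
ft_force: [3.9, -10.2, -0.3]
grip_width: 0.0273
grasp_force: 5.3
```

Pressed snug at about 10 N, and the stop has stalled. Now I'll let the lever go.

Emit:
{"api": "move_arm", "payload": {"motion": [{"x":0,"y":0,"z":0,"yaw":0},{"x":0,"y":0,"z":0,"yaw":0},{"x":0,"y":0,"z":0,"yaw":0},{"x":0,"y":0.5,"z":0,"yaw":0},{"x":0,"y":1.0,"z":0,"yaw":0},{"x":0,"y":1.3,"z":0,"yaw":0},{"x":0,"y":1.3,"z":0,"yaw":0}], "gripper": 1}}

```text
clock: 10.92
eef_pos: [0.5568, -0.1256, 0.0763]
tool_rot: [0.997, 0.081, 0.0, -0.0]
ft_force: [0.0, -0.0, -0.4]
grip_width: 0.0856
grasp_force: 0.0
```

Emit:
{"api": "move_arm", "payload": {"motion": [{"x":0,"y":0,"z":0,"yaw":0},{"x":0,"y":0,"z":0,"yaw":0},{"x":0,"y":0,"z":0,"yaw":0}], "gripper": 0.5}}

```text
clock: 11.3
eef_pos: [0.5567, -0.1252, 0.0763]
tool_rot: [0.997, 0.081, -0.0, -0.0]
ft_force: [0.8, 0.0, 0.3]
grip_width: 0.0641
grasp_force: 0.0
```

Run:
```python
from h import *
print(bot.get_obs()["eef_pos"],bot.get_obs()["ft_force"])
w=bot.camera("wrist");s=bot.camera("scene")
c2=cv2.resize(s[120:240,290:420],None,fx=3.2,fy=3.2,interpolation=cv2.INTER_CUBIC)
h=np.zeros((400,800,3),np.uint8);h[:,:440]=w[:,100:540];h[:384,440:800]=c2[:,:360]
cv2.imwrite("pics/w4.png",h)
```

```text
[ 0.55670684 -0.12518966  0.07632876] [0.76956909 0.03980095 0.31854366]
```

View pics/w4.png

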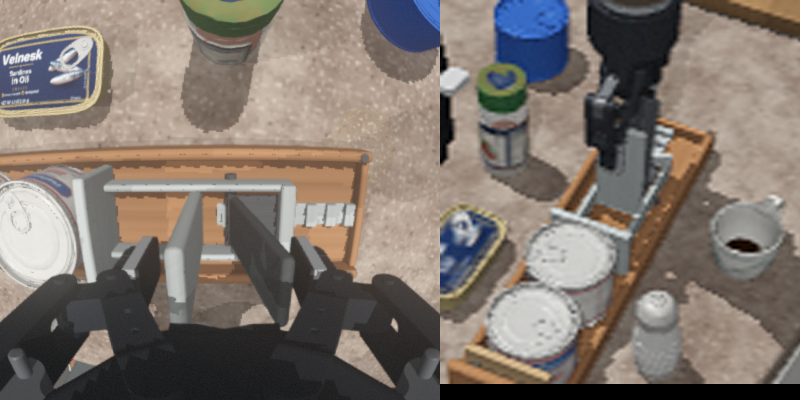

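The lever has been let go and both fingers are clear of the plate (crop x≈180) and the lever (x≈270). The tins are upright. Next the front finger draws the plate back gently, along tool +y.

Emit:
{"api": "move_arm", "payload": {"motion": [{"x":0,"y":0.2,"z":0,"yaw":0},{"x":0,"y":0.4,"z":0,"yaw":0},{"x":0,"y":0.6,"z":0,"yaw":0},{"x":0,"y":0.7,"z":0,"yaw":0}]}}

```text
clock: 11.9
eef_pos: [0.5579, -0.1324, 0.0763]
tool_rot: [0.997, 0.081, -0.0, -0.0]
ft_force: [-0.9, -0.6, 0.2]
grip_width: 0.064
grasp_force: 0.0
```

Emit:
{"api": "move_arm", "payload": {"motion": [{"x":0,"y":0.05,"z":0,"yaw":0},{"x":0,"y":0.1,"z":0,"yaw":0}]}}

```text
clock: 12.15
eef_pos: [0.558, -0.1332, 0.0763]
tool_rot: [0.997, 0.081, 0.0, -0.0]
ft_force: [0.6, 0.7, 0.0]
grip_width: 0.0641
grasp_force: 0.0
```

Emit:
{"api": "move_arm", "payload": {"motion": [{"x":0,"y":0.05,"z":0,"yaw":0},{"x":0,"y":0.1,"z":0,"yaw":0}]}}

```text
clock: 12.4
eef_pos: [0.5582, -0.1342, 0.0763]
tool_rot: [0.997, 0.081, 0.0, -0.0]
ft_force: [-0.7, -0.8, -0.1]
grip_width: 0.0641
grasp_force: 0.0
```

Emit:
{"api": "move_arm", "payload": {"motion": [{"x":0,"y":0.05,"z":0,"yaw":0},{"x":0,"y":0.1,"z":0,"yaw":0}]}}

```text
clock: 12.65
eef_pos: [0.5583, -0.135, 0.0763]
tool_rot: [0.997, 0.081, -0.0, -0.0]
ft_force: [0.3, 1.0, 0.2]
grip_width: 0.0639
grasp_force: 0.4
```

Contact. I'll continue in small steps.

Emit:
{"api": "move_arm", "payload": {"motion": [{"x":0,"y":0.05,"z":0,"yaw":0},{"x":0,"y":0.1,"z":0,"yaw":0}]}}

```text
clock: 12.9
eef_pos: [0.5584, -0.1357, 0.0763]
tool_rot: [0.997, 0.081, -0.0, -0.001]
ft_force: [-0.2, 2.8, 0.5]
grip_width: 0.064
grasp_force: 1.5
```

Emit:
{"api": "move_arm", "payload": {"motion": [{"x":0,"y":0.05,"z":0,"yaw":0},{"x":0,"y":0.1,"z":0,"yaw":0}]}}

```text
clock: 13.15
eef_pos: [0.5585, -0.1358, 0.0762]
tool_rot: [0.997, 0.081, -0.0, -0.001]
ft_force: [-0.3, 5.7, 1.6]
grip_width: 0.064
grasp_force: 3.3
```

Emit:
{"api": "move_arm", "payload": {"motion": [{"x":0,"y":0.05,"z":0,"yaw":0},{"x":0,"y":0.1,"z":0,"yaw":0}]}}

```text
clock: 13.4
eef_pos: [0.5585, -0.1357, 0.0761]
tool_rot: [0.997, 0.082, -0.0, -0.002]
ft_force: [-0.4, 9.8, 1.9]
grip_width: 0.0643
grasp_force: 4.5
```

It holds at about 9.8 N without moving, so I'll ease off and check the lever angle.

Emit:
{"api": "move_arm", "payload": {"motion": [{"x":0,"y":-0.3,"z":0,"yaw":0},{"x":0,"y":-0.8,"z":0,"yaw":0},{"x":0,"y":-1.2,"z":0,"yaw":0},{"x":0,"y":-1.2,"z":0,"yaw":0}]}}

```text
clock: 13.9
eef_pos: [0.5568, -0.1262, 0.0763]
tool_rot: [0.997, 0.081, -0.0, 0.0]
ft_force: [0.8, -0.4, -0.3]
grip_width: 0.064
grasp_force: 0.0
```

Run:
```python
from h import *
o=bot.get_obs();m=bot.camera_model("wrist");K=np.array(m["K"]);T=np.array(m["world_from_camera"])
w=bot.camera("wrist");print(o["eef_pos"],o["ft_force"])
u=np.array([-.162,.987]);x=np.array([.987,.162])
def px(p):
    c=T[:3,:3].T@(p-T[:3,3]);t=np.arctan2(np.hypot(c[0],c[1]),c[2]);r=K[0,0]*t;d=c[:2]/np.hypot(c[0],c[1]);return K[0,2]+d[0]*r,K[1,2]+d[1]*r
# rectified view of plane z=.110 : cols along -u, rows across ; 0.25 mm/px
def rect(z,n=4000.):
    mx=np.zeros((240,360),np.float32);my=mx.copy()
    for i in range(240):
        for j in range(360):
            a=-(j-200)/n;b=.015+(120-i)/n
            p=np.array([*(o["eef_pos"][:2]+a*u+b*x),z]);mx[i,j],my[i,j]=px(p)
    return cv2.remap(w,mx,my,cv2.INTER_CUBIC)
v=np.hstack([rect(.118),rect(.110)])
crop=cv2.resize(w[140:340,220:440],None,fx=1.6,fy=1.6)
out=np.zeros((560,720,3),np.uint8);out[:240]=v;out[240:560,:352]=crop
cv2.imwrite("pics/w5.png",out)
```

```text
[ 0.55681835 -0.12624339  0.07634306] [ 0.82690256 -0.36273517 -0.31546842]
```

View pics/w5.png

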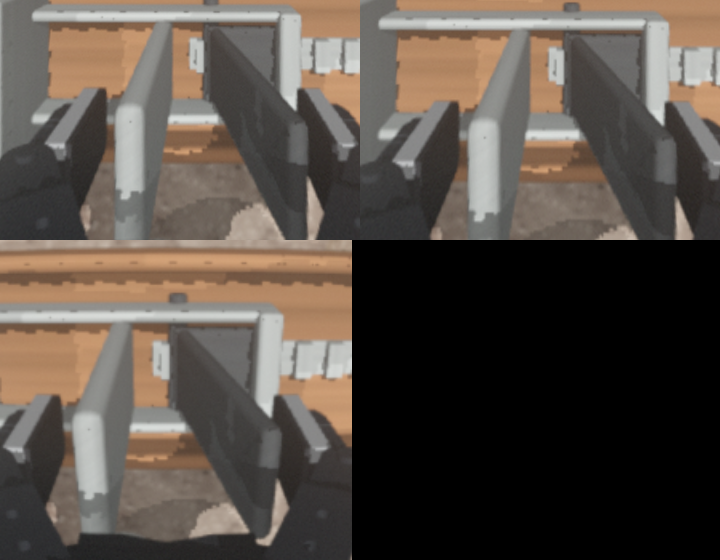

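The rectified view puts plate-to-lever at about 49 mm over the faces near the top. That is the lever's rest angle, since on a land it would be about 37 mm. So the catch is fully in a notch, and it held the draw-back. Now I'll retreat straight up.

Emit:
{"api": "move_arm", "payload": {"motion": [{"x":0,"y":0,"z":0,"yaw":0},{"x":0,"y":0,"z":0,"yaw":0},{"x":0,"y":0,"z":-2,"yaw":0},{"x":0,"y":0,"z":-5,"yaw":0},{"x":0,"y":0,"z":-9,"yaw":0},{"x":0,"y":0,"z":-13,"yaw":0},{"x":-4,"y":4,"z":-15,"yaw":0},{"x":-8,"y":8,"z":-16,"yaw":0},{"x":-12,"y":12,"z":-16,"yaw":0},{"x":-16,"y":16,"z":-16,"yaw":0},{"x":-20,"y":20,"z":-16,"yaw":0},{"x":-20,"y":20,"z":-16,"yaw":0}], "gripper": 1}}

```text
clock: 15.45
eef_pos: [0.3893, -0.3589, 0.2363]
tool_rot: [0.997, 0.077, -0.0, 0.0]
ft_force: [0.6, 0.1, -0.8]
grip_width: 0.0853
grasp_force: 0.0
```

Run:
```python
from h import *
b=bot.camera("top");a=bot.camera("scene")
c1=cv2.resize(b[140:290,260:440],None,fx=2.4,fy=2.4,interpolation=cv2.INTER_CUBIC)
c2=cv2.resize(a[120:265,280:410],None,fx=2.4,fy=2.4,interpolation=cv2.INTER_CUBIC)
o=np.zeros((360,432+312,3),np.uint8);o[:,:432]=c1;o[:348,432:]=c2
cv2.imwrite("pics/f.png",o)
```

```text
(no output)
```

View pics/f.png

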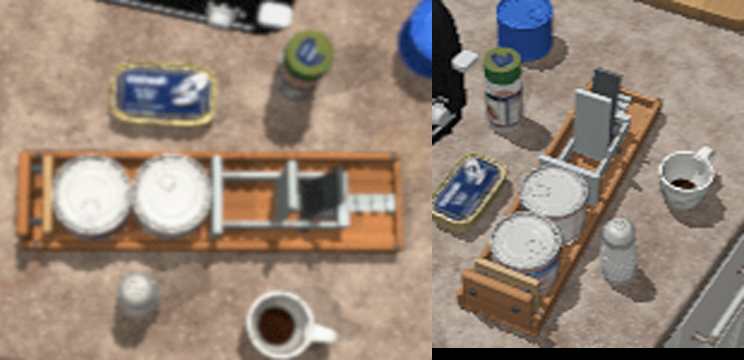

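The final view shows both tins upright and closed up against the board (x 55–210). The stop face is at x≈217, the lever is at rest, and the shaker, cup, jar and flat tin are where they were.

```bash
python3 -c "
from workcell import bot
print(bot.job_done())"
```

```text
the job is handed in; nothing more can be done
None
```

I closed the rack up and handed the job in after about 15.5 s: the tins were pressed snug at about 10 N, and the stop is latched in the first notch, where it held when drawn back at about 10 N, with both tins upright and the things round the rack where they were.

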